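# Lid the melting kettle and set its warm-water valve

## Robot

A 7-joint arm with a two-finger parallel gripper is mounted at the origin on the work surface. World frame = base frame: x ahead of the robot, y to its left, z up, the work surface at z = 0. Lengths are in mm, angles in degrees, forces in N, time in s.
With the tool pointing down it reaches from about 350 to 900 mm from the base axis. Payload 8.1 kg.
Tool frame: the origin (TCP) lies between the finger pads, 19 mm behind the fingertips; this is the grasp point; z points along the fingers, y is the line along which they close (so a half turn about z gives the same grasp; the last joint's range is limited). The gripper opens to 85 mm and grips with 20 to 120 N. Pads are 22 mm wide; open, the fingers measure 114 mm over their backs; the gripper's body (76 mm by 85 mm) begins 54 mm behind the grasp point. The pads swing forward as they close: fully open they stand 13 mm farther back than shut.
Start: joints at [-73.545, 24.895, 1.432, 90.138, -0.665, 64.973, -4.303], TCP at [237.529, 578.118, 250.023] pointing down, gripper open.
Joint ranges: [-149.89, 149.89], [-25.12, 119.58], [-72.63, 75.52], [4.76, 147.25], [-75.54, 255.54], [6.69, 114.76], [-157.13, 157.13]. Speed limits (degrees/s): [127.2, 127.2, 172.46, 172.46, 180, 180, 180].

## Interface

Orientations are given as a 3x3 rotation matrix whose columns are the frame's x, y, z axes.
In Python, from cell import arm gives the robot as it stands. The module is installed in compiled form; this text tells all that it offers.
- The arm moves only by the tool arm_command, never from a script. Its arguments are lists of equal length, an entry for each row: "claw": the opening, from -1 (shut) to 1 (fully open); "slide": the shift along the tool's x, y, z in m, a list of three; "rotation": the turn, a rotation vector about the tool's x, y, z in degrees, a list of three. In form: {"claw": [claw, ...], "slide": [[x, y, z], ...], "rotation": [[rx, ry, rz], ...]}. A call has 1 to 12 rows; each row is the pose to reach, as a shift and turn from the pose commanded when the call began, along the tool's axes at that moment; what a row does not reach only later rows make up. A row lasts 1/12 s, in which the tool goes at most 41.7 mm and 7.16 degrees, less where a joint would pass 70% of its speed; a pose out of reach is approached as far as the arm can. A call with a gripper value outside its range is refused whole. The fingers move at their own pace and stop on an object; the grip force is fixed at half the most. Time passes only in rows, so rows that repeat a pose let the fingers close. It gives the time, the measured TCP pose, the force, the opening and the grip force at its end, in the units of the state.
- arm.get_obs(): the state, without advancing time (a new reading comes with each control period).
- arm.camera(name): name is "scene" or "top"; returns a dict with "color" (400x640x3 uint8, red, green, blue), "fov_y" (degrees; the focal length in pixels is half the picture's height over the tangent of half this angle, whatever the lens; pixels are square), "cx", "cy" (the principal point, pixels), "world_to_cam" (4x4, takes a point from world to camera coordinates). Camera axes: x right, y down, z forward; pixel columns grow to the right and rows downward; lengths in mm; the calibration is good to about 2 mm. A picture is of the moment at which its call begins. There is no depth.
- arm.hand_in(): hands the job in; it is judged then, once.
The state is a dict: "t": time; "joint_positions": joint angles; "qd": joint speeds; "tau": joint torques, N m; "tool_pos": TCP position; "ee_rot": TCP orientation; "wrist_force": force on the tool from outside, world axes, zero at the start; "ft_torque": the same for the moment, N m; "grip_width": opening from 0.0 (shut) to 1.0 (fully open); "finger_force": force on a finger pad.
Only numpy, scipy, OpenCV 4.12 (cv2) and the standard library are available. Lean on these libraries where they do the work, as an engineer would, in place of code of your own. Each camera call takes 0.05 s, during which the arm holds its last target. There are 200 camera calls.

## Task

Put the lid squarely on the chocolate-melting kettle so that its plug drops into the mouth, and let go of it. Then, with the upright handle on the valve wheel, close the warm-water valve clockwise until it reaches its stop, back it off exactly two full turns, and finish there still gripping the handle between the fingers, keeping the wheel still. Leave the lid seated, and leave the bowl, cup, mould and scraper where they are.

Things in the scene. Friction and masses are not known exactly. Their poses are not given: they have to be found in the camera images.
- lid: Loose round steel lid, about 0.35 kg, starting plug down on the worktop left or right of the station. Origin: centre of its underside, z up. From below: locating plug 122 mm across (116 at its bevelled foot), 10 mm high; plate 146 mm across, 5 mm thick; central upright wooden round grip 24 mm across, from 15 to 50 mm above the origin.
- kettle_mouth (a point): Centre of the kettle's open mouth at rim height, 100 mm above the worktop; axes as the station's, z up. The steel kettle is fixed on the station: 140 mm across outside, 130 mm inside. With the lid seated, the lid's origin is 10 mm below this point.
- wheel_axis (a point): Point on the valve wheel's vertical axis, 145 mm above the worktop, level with handle_grip. The valve is 210 mm from the kettle, centre to centre, on the same fixed 160 x 380 x 20 mm metal plinth, placed differently each time. The wheel lies level: grey, four spokes, rim centre line 50 mm in radius, rim 12 mm thick, its top 121 mm above the worktop.
- handle_grip (a point): Middle of the upright wooden handle that stands on the wheel's rim, 50 mm from the wheel axis: a round sleeve 17 mm in diameter and 45 mm tall, from 122 to 167 mm above the worktop. The sleeve spins freely on its pin, so the hand need not turn as it carries the handle round the circle; ignore the orientation of this point.
- wheel (a joint): Valve opening, rad, counted over turns: 0 at the closed stop, growing counter-clockwise seen from above (one turn = 6.283); closing is clockwise. Starts 0.4 to 1.2 turns open. No spring; turning takes 2 to 4 N at the handle; the closed stop is hard. At 0 the handle lies from the axis along the x axis of kettle_mouth.
- bowl: Bystander: dark steel bowl, 130 mm across and 60 mm tall; origin at the centre of its underside. It starts on the other side of the station from the lid.
- cup: Bystander: white cup, 76 mm across and 85 mm tall; origin at the centre of its underside. Beyond the station.
- mould: Bystander: pale chocolate mould lying flat, 135 x 220 x 24 mm; origin at the centre of its underside. Far left.
- scraper: Bystander: scraper with red handle and steel blade lying flat, 245 mm long along its x axis, 120 mm wide, 22 mm tall; origin on its underside, 135 mm from the handle's end. Far right.
- handle: The handle sleeve itself, as handle_grip; origin at the centre of its underside, 122 mm above the worktop. It spins freely, so its orientation means nothing.
Things that resemble listed ones, but are neither listed nor needed, are in the scene too. Of the things shaped like the lid, the steel one is meant.

How it is judged:
By the outcome, as a careful person would: the job done as asked, in the order asked, and still so for the second after the job is handed in, while the arm keeps its last pose, push and grip.
It also fails if it takes over 72 s, if anything falls off the work surface, if the arm or the gripper's body presses on something with over 40 N, if the wrist force passes 120 N, or if a joint passes its speed limit or range.

## Working session

There is one attempt and no reset: what is moved stays moved. The work goes in short steps, Python scripts to look and compute and a tool call to move; the robot and the scene stay as the last step left them, time stands still between calls to the robot, and variables do not carry over. Pictures are saved under pics/ and viewed, at most 10 in all, crops included, and the job is handed in when it is done.

Besides the shell and the picture viewer there is one more tool, called after "Emit:" in YAML: its name, and indented under it one key for each argument. arm_command: Moves the arm, as the interface text tells. Its arguments: {"type":"object","properties":{"claw":{"type":"array","items":{"type":"number"}},"slide":{"type":"array","items":{"type":"array","items":{"type":"number"}}},"rotation":{"type":"array","items":{"type":"array","items":{"type":"number"}}}},"required":["claw","slide","rotation"]}

```bash
mkdir -p pics; cat > h.py <<'E'
import numpy as np,cv2
from cell import arm
def cam(n):
    c=arm.camera(n); im=c["color"]; f=im.shape[0]/2/np.tan(np.radians(c["fov_y"]/2))
    return im,f,c["cx"],c["cy"],np.array(c["world_to_cam"])
def save(im,p): cv2.imwrite("pics/"+p,cv2.cvtColor(np.ascontiguousarray(im),cv2.COLOR_RGB2BGR))
def ray(C,u,v,z):
    im,f,cx,cy,T=C; R,t=T[:3,:3],T[:3,3]; o=-R.T@t; d=R.T@np.array([(u-cx)/f,(v-cy)/f,1]); return o+d*(z-o[2])/d[2]
def proj(C,p):
    im,f,cx,cy,T=C; q=T[:3,:3]@np.array(p)+T[:3,3]; return np.array([cx+f*q[0]/q[2],cy+f*q[1]/q[2]])
E
python3 - <<'E'
from h import *
for n in("scene","top"):
    C=cam(n); save(C[0],n+"1.png"); print(n,C[1:4],np.round(C[4],3).tolist())
o=arm.get_obs(); print({k:np.round(v,3).tolist() for k,v in o.items()})
E
```

```text
scene (np.float64(371.5304010657372), 322.37740777120985, 202.1717885538936) [[-0.589, 0.808, -0.007, 258.673], [0.628, 0.452, -0.634, -259.971], [-0.509, -0.377, -0.773, 1509.009], [0.0, 0.0, 0.0, 1.0]]
top (np.float64(385.03791600992264), 316.49914251194724, 200.4689415025161) [[0.017, -1.0, -0.02, 75.541], [-0.992, -0.014, -0.127, 529.745], [0.127, 0.022, -0.992, 1395.545], [0.0, 0.0, 0.0, 1.0]]
{'t': 0.1, 'joint_positions': [-73.543, 24.932, 1.43, 90.184, -0.664, 64.973, -4.302], 'qd': [-0.028, -0.08, 0.008, -0.111, 0.029, -0.033, -0.055], 'tau': [0.002, -67.175, 1.028, -31.691, 0.016, 0.007, -0.0], 'tool_pos': [237.392, 577.701, 249.308], 'ee_rot': [[-0.925, 0.38, -0.0], [0.38, 0.925, -0.001], [-0.0, -0.001, -1.0]], 'wrist_force': [-0.669, 0.123, -0.155], 'ft_torque': [-0.02, -0.008, -0.003], 'finger_force': 0.0, 'grip_width': 1.001}
```

View pics/scene1.png

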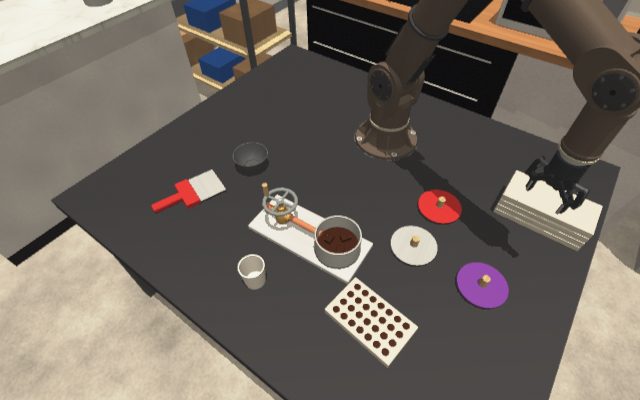

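View pics/top1.png

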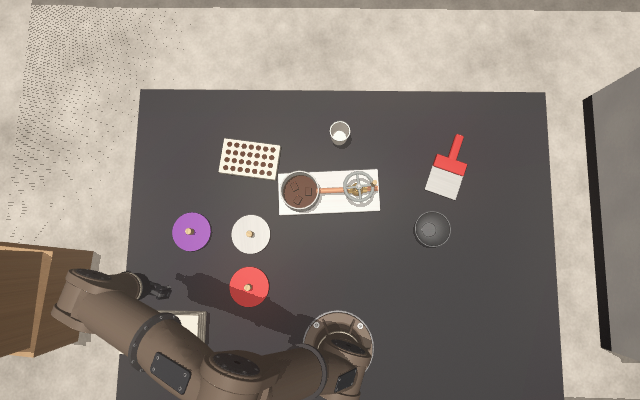

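Lid-like candidates in the top view are purple (191,232), pale grey (251,235) and red (249,287). In the scene view they are (483,285), (414,245) and (440,206). The pale grey one matches steel, so I'll check it in a crop. The kettle is at top (300,190) and the wheel at (360,188), with its handle near scene (266,188).

```bash
python3 - <<'E'
from h import *
T=cam("top");S=cam("scene")
a=cv2.resize(T[0][155:265,225:395],None,fx=4,fy=4,interpolation=cv2.INTER_CUBIC); save(a,"c1.png")
b=cv2.resize(S[0][170:280,245:445],None,fx=4,fy=4,interpolation=cv2.INTER_CUBIC); save(b,"c2.png")
for n,C,boxes in(("top",T,[(235,220,267,250),(335,165,385,212)]),("scene",S,[(400,230,430,260),(250,175,280,212)])):
    h=cv2.cvtColor(C[0],cv2.COLOR_RGB2HSV)
    m=((h[...,0]>8)&(h[...,0]<25)&(h[...,1]>75)&(h[...,2]>70)).astype(np.uint8)
    for x0,y0,x1,y1 in boxes:
        k,l,s,c=cv2.connectedComponentsWithStats(m[y0:y1,x0:x1])
        for i in range(1,k):
            if s[i,4]>8: print(n,s[i]+[x0,y0,0,0,0],c[i]+[x0,y0])
E
```

```text
top [246 231   7   6  34] [249.17647059 233.5       ]
top [371 180   7  11  45] [374.48888889 185.04444444]
top [361 186  10   8  53] [365.32075472 189.09433962]
top [335 187   9   6  46] [338.89130435 189.69565217]
top [347 188  12   8  58] [353.03448276 191.15517241]
scene [411 236   9  11  75] [414.6        240.77333333]
scene [262 182   7  14  71] [264.97183099 188.4084507 ]
scene [266 202   9   8  36] [269.47222222 205.61111111]
scene [275 206   5   6  22] [277.5 209. ]
```

View pics/c1.png

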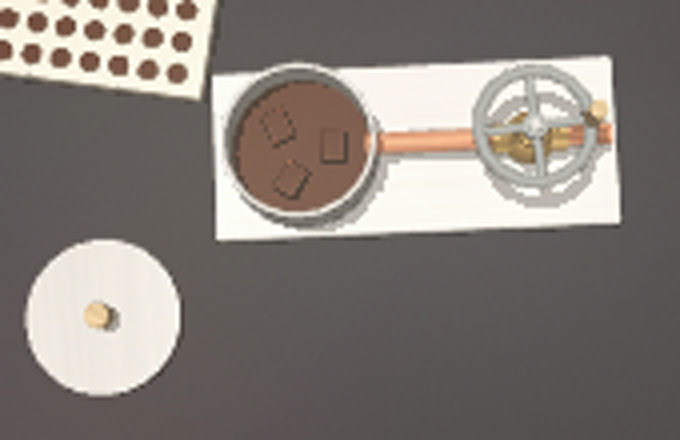

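View pics/c2.png

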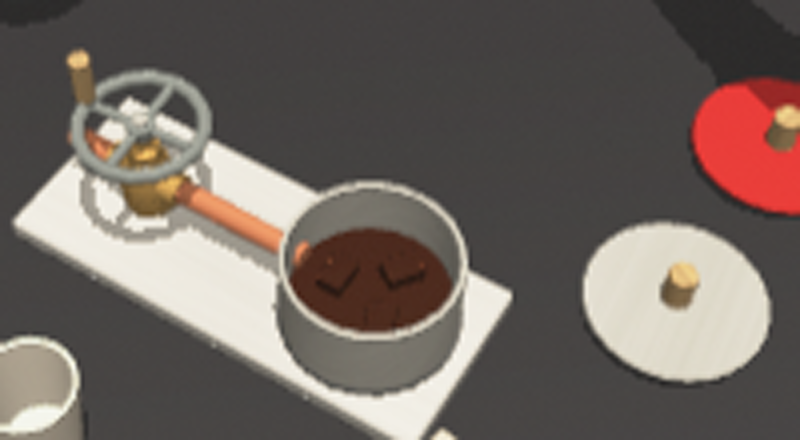

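The crops confirm it: the pale brushed steel disc (top (250,234), scene (414,245)) is the lid, and the other two are painted. The kettle rim and wheel are clear, and the handle stands outward at top (374,182).

```bash
cat >> h.py <<'E'
def circ(P):
    P=np.array(P)[:,:2]; A=np.c_[2*P,np.ones(len(P))]; s=np.linalg.lstsq(A,(P**2).sum(1),rcond=None)[0]; return s[:2],np.sqrt(s[2]+s[:2]@s[:2])
E
python3 - <<'E'
from h import *
T=cam("top");S=cam("scene")
ct=lambda p:((p[0]+.5)/4-.5+225,(p[1]+.5)/4-.5+155); cs=lambda p:((p[0]+.5)/4-.5+245,(p[1]+.5)/4-.5+170)
D={"kettle":(100,[(228,140),(380,140),(302,64),(304,215)],[(280,262),(468,262),(374,182),(372,342)]),
"lid":(15,[(26,317),(181,317),(103,239),(103,395)],[(583,300),(771,300),(670,222),(685,382)]),
"wheel":(118,[(473,126),(599,126),(535,64),(537,189)],[(71,130),(212,125),(140,70),(140,184)])}
r={}
for n,(z,a,b) in D.items():
    A=circ([ray(T,*ct(p),z) for p in a]);B=circ([ray(S,*cs(p),z) for p in b]); print(n,np.round(A[0],1),A[1].round(1),np.round(B[0],1),B[1].round(1)); r[n]=(A[0]+B[0])/2
d=r["wheel"]-r["kettle"]; print("dist",np.hypot(*d),"ang",np.degrees(np.arctan2(d[1],d[0])))
pl=[ray(T,*ct(p),20)[:2] for p in [(211,75),(611,57),(621,222),(217,241)]]
for i in range(4):
    e=pl[(i+1)%4]-pl[i]; print("plinth",np.hypot(*e).round(1),np.degrees(np.arctan2(e[1],e[0])).round(2))
print("plinth c",np.mean(pl,0))
print("griptop T",ray(T,*ct((99,313)),50),"S",ray(S,*cs((685,269)),50))
print("handle top T",ray(T,*ct((598,106)),167),"S",ray(S,*cs((78,57)),167))
E
```

```text
kettle [559.1 139.5] 67.9 [560.3 145.9] 69.9
lid [402.1 328.9] 72.7 [403.3 329.2] 74.1
wheel [570.5 -64.9] 55.3 [572.9 -64. ] 55.9
dist 207.5005269694962 ang -86.69631543996647
plinth 379.0 -86.65
plinth 156.8 -176.79
plinth 377.5 93.56
plinth 158.2 3.75
plinth c [564.35916405  40.37059897]
griptop T [403.89392133 326.28899254  50.        ] S [399.29192366 327.13590919  50.        ]
handle top T [ 580.22411308 -112.86220018  167.        ] S [ 578.10302914 -116.72915828  167.        ]
```

Emit:
arm_command:
  claw: [1, 1, 1, 1, 1, 1, 1, 1, 1, 1, 1, 1]
  slide:
    - [-0.2476, -0.1686, 0]
    - [-0.2476, -0.1686, 0]
    - [-0.2476, -0.1686, 0]
    - [-0.2476, -0.1686, 0]
    - [-0.2476, -0.1686, 0]
    - [-0.2476, -0.1686, 0]
    - [-0.2476, -0.1686, 0]
    - [-0.2476, -0.1686, 0]
    - [-0.2476, -0.1686, 0.13]
    - [-0.2476, -0.1686, 0.13]
    - [-0.2476, -0.1686, 0.13]
    - [-0.2476, -0.1686, 0.13]
  rotation:
    - [0, 0, -22.33]
    - [0, 0, -22.33]
    - [0, 0, -22.33]
    - [0, 0, -22.33]
    - [0, 0, -22.33]
    - [0, 0, -22.33]
    - [0, 0, -22.33]
    - [0, 0, -22.33]
    - [0, 0, -22.33]
    - [0, 0, -22.33]
    - [0, 0, -22.33]
    - [0, 0, -22.33]

```text
t: 1.3
tool_pos: [399.5, 325.3, 114.4]
ee_rot: [[-1.0, 0.0, -0.007], [0.0, 1.0, -0.007], [0.007, -0.007, -1.0]]
wrist_force: [-2.4, -0.9, -1.2]
grip_width: 0.995
finger_force: 0.0
```

Emit:
arm_command:
  claw: [1, 1, 1, 1]
  slide:
    - [0, 0, 0]
    - [0, 0, 0]
    - [0, 0, 0]
    - [0, 0, 0]
  rotation:
    - [0, 0, 0]
    - [0, 0, 0]
    - [0, 0, 0]
    - [0, 0, 0]

```text
t: 1.63
tool_pos: [403.6, 329.3, 122.3]
ee_rot: [[-1.0, 0.0, 0.003], [0.0, 1.0, 0.003], [-0.003, 0.003, -1.0]]
wrist_force: [0.6, 0.3, 0.0]
grip_width: 1.0
finger_force: 0.0
```

```bash
python3 - <<'E'
from h import *
T=cam("top");S=cam("scene"); print(arm.get_obs()["tool_pos"],arm.get_obs()["ee_rot"])
a=cv2.resize(T[0][190:280,200:300],None,fx=4,fy=4);b=cv2.resize(S[0][180:280,350:450],None,fx=4,fy=4)
save(np.hstack([a,b[:360]]),"c3.png")
E
```

```text
[403.20648621 328.8829906  121.7301842 ] [[-9.99997633e-01  5.55422360e-06  2.17563549e-03]
 [ 1.02728750e-05  9.99997648e-01  2.16885603e-03]
 [-2.17561833e-03  2.16887325e-03 -9.99995281e-01]]
```

View pics/c3.png

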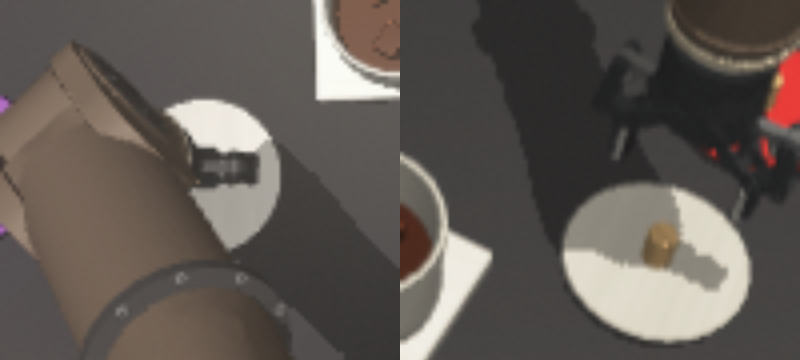

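The gripper straddles the grip. Now I'll descend and grasp.

Emit:
arm_command:
  claw: [1, 1, 1, 1, 1, 1, -1, -1, -1, -1, -1, -1]
  slide:
    - [0, 0, 0.025]
    - [0, 0, 0.05]
    - [0, 0, 0.07]
    - [0, 0, 0.08]
    - [0, 0, 0.08]
    - [0, 0, 0.08]
    - [0, 0, 0.08]
    - [0, 0, 0.08]
    - [0, 0, 0.08]
    - [0, 0, 0.08]
    - [0, 0, 0.08]
    - [0, 0, 0.08]
  rotation:
    - [0, 0, 0]
    - [0, 0, 0]
    - [0, 0, 0]
    - [0, 0, 0]
    - [0, 0, 0]
    - [0, 0, 0]
    - [0, 0, 0]
    - [0, 0, 0]
    - [0, 0, 0]
    - [0, 0, 0]
    - [0, 0, 0]
    - [0, 0, 0]

```text
t: 2.73
tool_pos: [402.8, 328.6, 40.8]
ee_rot: [[-1.0, 0.0, 0.001], [0.0, 1.0, 0.001], [-0.001, 0.001, -1.0]]
wrist_force: [-1.1, -1.5, 7.2]
grip_width: 0.259
finger_force: 58.4
```

Emit:
arm_command:
  claw: [-1, -1, -1, -1, -1, -1]
  slide:
    - [0, 0, 0]
    - [0, 0, 0]
    - [0, 0, 0]
    - [0, 0, 0]
    - [0, 0, 0]
    - [0, 0, 0]
  rotation:
    - [0, 0, 0]
    - [0, 0, 0]
    - [0, 0, 0]
    - [0, 0, 0]
    - [0, 0, 0]
    - [0, 0, 0]

```text
t: 3.23
tool_pos: [402.8, 328.6, 40.8]
ee_rot: [[-1.0, -0.0, 0.001], [-0.0, 1.0, 0.001], [-0.001, 0.001, -1.0]]
wrist_force: [-0.3, -0.1, 8.4]
grip_width: 0.263
finger_force: 58.4
```

Emit:
arm_command:
  claw: [-1, -1, -1, -1, -1, -1, -1, -1]
  slide:
    - [0, 0, -0.01]
    - [0, 0, -0.03]
    - [0, 0, -0.06]
    - [0, 0, -0.09]
    - [0, 0, -0.12]
    - [0, 0, -0.15]
    - [0, 0, -0.16]
    - [0, 0, -0.16]
  rotation:
    - [0, 0, 0]
    - [0, 0, 0]
    - [0, 0, 0]
    - [0, 0, 0]
    - [0, 0, 0]
    - [0, 0, 0]
    - [0, 0, 0]
    - [0, 0, 0]

```text
t: 3.9
tool_pos: [403.4, 328.9, 202.9]
ee_rot: [[-1.0, 0.0, 0.004], [0.0, 1.0, 0.004], [-0.004, 0.004, -1.0]]
wrist_force: [-0.7, -0.4, -3.8]
grip_width: 0.262
finger_force: 59.0
```

Emit:
arm_command:
  claw: [-1, -1, -1, -1, -1, -1, -1, -1, -1, -1, -1, -1]
  slide:
    - [-0.01, -0.012, 0]
    - [-0.03, -0.035, 0]
    - [-0.05, -0.059, 0]
    - [-0.07, -0.082, 0]
    - [-0.09, -0.105, 0]
    - [-0.11, -0.129, 0]
    - [-0.13, -0.152, 0]
    - [-0.145, -0.17, 0]
    - [-0.153, -0.18, 0]
    - [-0.157, -0.184, 0]
    - [-0.157, -0.184, 0]
    - [-0.157, -0.184, 0]
  rotation:
    - [0, 0, 0]
    - [0, 0, 0]
    - [0, 0, 0]
    - [0, 0, 0]
    - [0, 0, 0]
    - [0, 0, 0]
    - [0, 0, 0]
    - [0, 0, 0]
    - [0, 0, 0]
    - [0, 0, 0]
    - [0, 0, 0]
    - [0, 0, 0]

```text
t: 4.9
tool_pos: [558.3, 145.3, 199.2]
ee_rot: [[-1.0, -0.001, -0.002], [-0.001, 1.0, 0.0], [0.002, 0.0, -1.0]]
wrist_force: [-0.4, -0.2, -3.4]
grip_width: 0.265
finger_force: 59.1
```

Emit:
arm_command:
  claw: [-1, -1, -1, -1, -1, -1, -1, -1]
  slide:
    - [0, 0, 0.01]
    - [0, 0, 0.02]
    - [0, 0, 0.03]
    - [0, 0, 0.04]
    - [0, 0, 0.04]
    - [0, 0, 0.04]
    - [0, 0, 0.04]
    - [0, 0, 0.04]
  rotation:
    - [0, 0, 0]
    - [0, 0, 0]
    - [0, 0, 0]
    - [0, 0, 0]
    - [0, 0, 0]
    - [0, 0, 0]
    - [0, 0, 0]
    - [0, 0, 0]

```text
t: 5.57
tool_pos: [559.8, 144.1, 160.5]
ee_rot: [[-1.0, 0.0, 0.001], [0.0, 1.0, 0.0], [-0.001, 0.0, -1.0]]
wrist_force: [-0.9, 0.5, -2.4]
grip_width: 0.265
finger_force: 59.1
```

```bash
python3 - <<'E'
from h import *
T=cam("top");S=cam("scene"); print(arm.get_obs()["tool_pos"])
save(T[0],"t4.png");save(S[0],"s4.png")
a=cv2.resize(T[0][140:240,250:350],None,fx=4,fy=4,interpolation=cv2.INTER_CUBIC);b=cv2.resize(S[0][170:270,290:390],None,fx=4,fy=4,interpolation=cv2.INTER_CUBIC)
save(np.hstack([a,b]),"c4.png")
E
```

```text
[559.80836694 144.11623408 160.56105665]
```

View pics/c4.png

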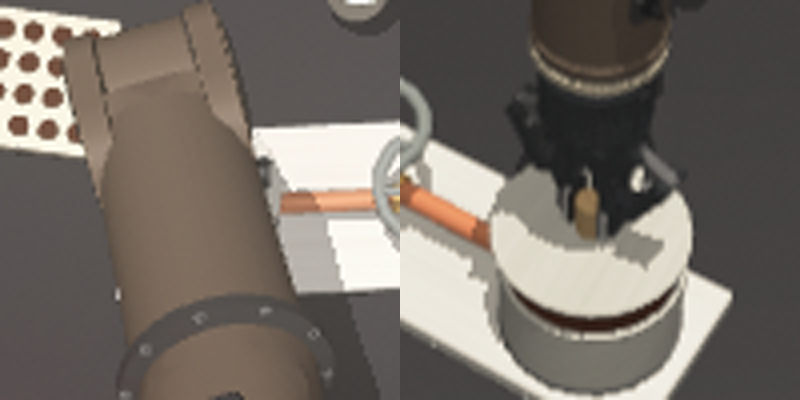

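The lid hangs level over the kettle. In the scene crop it spans columns 491–692, and its lower edge is at row 332. I'll measure its offset from the rim in that same view.

```bash
python3 - <<'E'
from h import *
S=cam("scene")
g=cv2.cvtColor(S[0],cv2.COLOR_RGB2GRAY).astype(float)
P0=ray(S,335,225,135)
def scan(cu,cv,angs,r0,r1,thr):
    out=[]
    for a in np.radians(angs):
        rr=np.arange(r0,r1,.25); pr=[cv2.getRectSubPix(g.astype(np.float32),(1,1),(cu+r*np.cos(a),cv+r*np.sin(a)))[0,0] for r in rr]
        i=np.argmin(np.diff(np.array(pr))); out.append((cu+rr[i]*np.cos(a),cv+rr[i]*np.sin(a)))
    return out
u0,v0=proj(S,[559.8,144.1,135])
pts=scan(u0,v0,range(15,166,10),16,29,0)
L=np.array([ray(S,*p,135) for p in pts])
for k in range(2):
    c,r=circ(L); d=abs(np.hypot(*(L[:,:2]-c).T)-r); L=L[d<2.5] if (d<2.5).sum()>5 else L
print("lid z135",c,r,len(L)); 
for z in(132,138):print(z,circ([ray(S,*p,z) for p in pts])[0])
# original kettle rim in scene from saved first picture
g=cv2.cvtColor(cv2.imread("pics/scene1.png"),cv2.COLOR_BGR2GRAY).astype(float)
u0,v0=proj(S,[559.8,144.1,100])
for nm,rng in(("all",range(0,360,10)),):
    pts=scan(u0,v0,rng,17,30,0); L=np.array([ray(S,*p,100) for p in pts])
    for k in range(4):
        c,r=circ(L); d=abs(np.hypot(*(L[:,:2]-c).T)-r); L=L[d<max(2,1.5*np.median(d))]
    print("kettle",c,r,len(L))
g=cv2.cvtColor(cv2.imread("pics/top1.png"),cv2.COLOR_BGR2GRAY).astype(float)
T=cam("top");u0,v0=proj(T,[559.8,144.1,100]); pts=scan(u0,v0,range(0,360,10),15,25,0); L=np.array([ray(T,*p,100) for p in pts])
for k in range(4):
    c,r=circ(L); d=abs(np.hypot(*(L[:,:2]-c).T)-r); L=L[d<max(2,1.5*np.median(d))]
print("kettle top",c,r,len(L))
E
```

```text
lid z135 [562.51910928 143.6267716 ] 71.23258592460537 16
132 [560.71883861 142.47358148]
138 [564.31937994 144.77996172]
kettle [559.78950128 143.44889668] 69.992449924788 29
kettle top [562.66544499 148.25826604] 73.10705901430181 16
```

Emit:
arm_command:
  claw: [-1, -1, -1, -1, -1, -1, -1, -1, -1, -1, -1, -1]
  slide:
    - [0.001, 0, 0.004]
    - [0.001, 0, 0.008]
    - [0.001, 0, 0.012]
    - [0.001, 0, 0.015]
    - [0.001, 0, 0.018]
    - [0.001, 0, 0.02]
    - [0.001, 0, 0.022]
    - [0.001, 0, 0.024]
    - [0.001, 0, 0.025]
    - [0.001, 0, 0.026]
    - [0.001, 0, 0.026]
    - [0.001, 0, 0.026]
  rotation:
    - [0, 0, 0]
    - [0, 0, 0]
    - [0, 0, 0]
    - [0, 0, 0]
    - [0, 0, 0]
    - [0, 0, 0]
    - [0, 0, 0]
    - [0, 0, 0]
    - [0, 0, 0]
    - [0, 0, 0]
    - [0, 0, 0]
    - [0, 0, 0]

```text
t: 6.77
tool_pos: [558.5, 144.1, 134.1]
ee_rot: [[-1.0, 0.0, 0.0], [0.0, 1.0, 0.0], [-0.0, 0.0, -1.0]]
wrist_force: [-0.1, -0.3, -2.9]
grip_width: 0.262
finger_force: 59.1
```

Emit:
arm_command:
  claw: [-1, -1, -1, -1, -1, -1]
  slide:
    - [0, 0, 0.001]
    - [0, 0, 0.002]
    - [0, 0, 0.003]
    - [0, 0, 0.004]
    - [0, 0, 0.004]
    - [0, 0, 0.004]
  rotation:
    - [0, 0, 0]
    - [0, 0, 0]
    - [0, 0, 0]
    - [0, 0, 0]
    - [0, 0, 0]
    - [0, 0, 0]

```text
t: 7.27
tool_pos: [558.5, 144.1, 130.9]
ee_rot: [[-1.0, 0.0, 0.0], [0.0, 1.0, 0.0], [-0.0, 0.0, -1.0]]
wrist_force: [-2.6, -1.3, 7.3]
grip_width: 0.263
finger_force: 60.3
```

Contact came at the expected height, so the lid is seated. I'll release it and rise.

Emit:
arm_command:
  claw: [1, 1, 1, 1, 1, 1, 1, 1, 1, 1, 1, 1]
  slide:
    - [0, 0, 0]
    - [0, 0, 0]
    - [0, 0, 0]
    - [0, 0, 0]
    - [0, 0, 0]
    - [0, 0, 0]
    - [0, 0, -0.01]
    - [0, 0, -0.03]
    - [0, 0, -0.06]
    - [0, 0, -0.09]
    - [0, 0, -0.12]
    - [0, 0, -0.12]
  rotation:
    - [0, 0, 0]
    - [0, 0, 0]
    - [0, 0, 0]
    - [0, 0, 0]
    - [0, 0, 0]
    - [0, 0, 0]
    - [0, 0, 0]
    - [0, 0, 0]
    - [0, 0, 0]
    - [0, 0, 0]
    - [0, 0, 0]
    - [0, 0, 0]

```text
t: 8.27
tool_pos: [561.2, 144.7, 256.9]
ee_rot: [[-1.0, 0.0, 0.009], [0.0, 1.0, 0.003], [-0.009, 0.003, -1.0]]
wrist_force: [1.2, 0.1, 0.3]
grip_width: 1.001
finger_force: 0.0
```

Emit:
arm_command:
  claw: [0.5, 0.2, 0, 0, 0, 0, 0, 0, 0, 0, 0, 0]
  slide:
    - [-0.002, -0.03, 0]
    - [-0.005, -0.065, 0]
    - [-0.008, -0.1, 0]
    - [-0.011, -0.135, 0]
    - [-0.014, -0.17, 0]
    - [-0.016, -0.205, 0]
    - [-0.0185, -0.235, 0]
    - [-0.02, -0.252, 0]
    - [-0.0205, -0.259, 0]
    - [-0.0205, -0.259, 0.02]
    - [-0.0205, -0.259, 0.04]
    - [-0.0205, -0.259, 0.04]
  rotation:
    - [0, 0, 0]
    - [0, 0, 0]
    - [0, 0, 0]
    - [0, 0, 0]
    - [0, 0, 0]
    - [0, 0, 0]
    - [0, 0, 0]
    - [0, 0, 0]
    - [0, 0, 0]
    - [0, 0, 0]
    - [0, 0, 0]
    - [0, 0, 0]

```text
t: 9.27
tool_pos: [577.1, -113.4, 207.0]
ee_rot: [[-1.0, -0.001, -0.005], [-0.001, 1.0, 0.001], [0.005, 0.001, -1.0]]
wrist_force: [-0.1, -0.3, -0.3]
grip_width: 0.501
finger_force: 0.0
```

Emit:
arm_command:
  claw: [0, 0, 0, 0]
  slide:
    - [0, 0, 0]
    - [0, 0, 0]
    - [0, 0, 0]
    - [0, 0, 0]
  rotation:
    - [0, 0, 0]
    - [0, 0, 0]
    - [0, 0, 0]
    - [0, 0, 0]

```text
t: 9.6
tool_pos: [579.6, -114.7, 211.3]
ee_rot: [[-1.0, -0.0, 0.002], [-0.0, 1.0, -0.0], [-0.002, -0.0, -1.0]]
wrist_force: [0.1, 0.6, 0.3]
grip_width: 0.5
finger_force: 0.0
```

```bash
python3 - <<'E'
from h import *
T=cam("top");S=cam("scene"); print(arm.get_obs()["tool_pos"],arm.get_obs()["grip_width"])
a=cv2.resize(T[0][140:240,270:390],None,fx=4,fy=4,interpolation=cv2.INTER_CUBIC)[:,:400];b=cv2.resize(S[0][150:250,260:360] if 0 else S[0][160:260,240:360],None,fx=4,fy=4,interpolation=cv2.INTER_CUBIC)
save(np.hstack([a[:, :320],b]),"c5.png")
E
```

```text
[ 579.27313462 -114.85436605  210.83583697] 0.5024632144599318
```

View pics/c5.png

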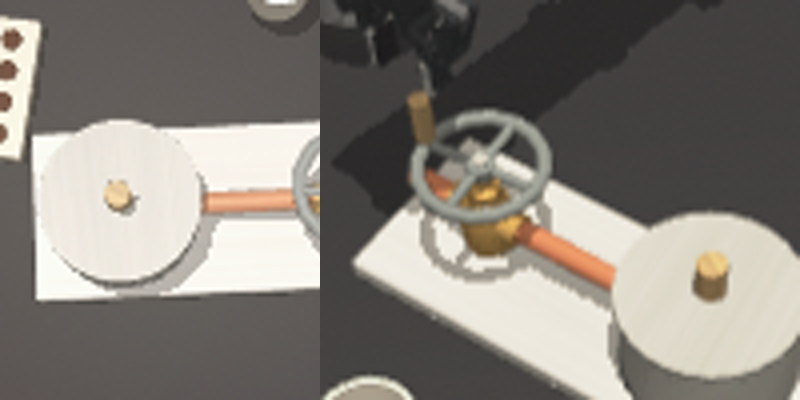

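The lid is seated flush on the kettle at top crop (120,200), and it has been let go. The fingers straddle the handle at scene crop (421,100). Next I'll descend and close on it.

Emit:
arm_command:
  claw: [0, 0, 0, 0, 0, 0, -1, -1, -1, -1, -1, -1]
  slide:
    - [0, 0, 0.015]
    - [0, 0, 0.03]
    - [0, 0, 0.045]
    - [0, 0, 0.057]
    - [0, 0, 0.062]
    - [0, 0, 0.062]
    - [0, 0, 0.062]
    - [0, 0, 0.062]
    - [0, 0, 0.062]
    - [0, 0, 0.062]
    - [0, 0, 0.062]
    - [0, 0, 0.062]
  rotation:
    - [0, 0, 0]
    - [0, 0, 0]
    - [0, 0, 0]
    - [0, 0, 0]
    - [0, 0, 0]
    - [0, 0, 0]
    - [0, 0, 0]
    - [0, 0, 0]
    - [0, 0, 0]
    - [0, 0, 0]
    - [0, 0, 0]
    - [0, 0, 0]

```text
t: 10.7
tool_pos: [579.7, -113.1, 149.3]
ee_rot: [[-1.0, -0.001, 0.002], [-0.001, 1.0, 0.002], [-0.002, 0.002, -1.0]]
wrist_force: [-0.8, 4.3, 2.6]
grip_width: 0.183
finger_force: 58.5
```

Emit:
arm_command:
  claw: [-1, -1, -1, -1]
  slide:
    - [0, 0, 0]
    - [0, 0, 0]
    - [0, 0, 0]
    - [0, 0, 0]
  rotation:
    - [0, 0, 0]
    - [0, 0, 0]
    - [0, 0, 0]
    - [0, 0, 0]

```text
t: 11.03
tool_pos: [579.8, -113.1, 149.3]
ee_rot: [[-1.0, -0.001, 0.002], [-0.001, 1.0, 0.002], [-0.002, 0.002, -1.0]]
wrist_force: [-1.1, 5.8, 3.5]
grip_width: 0.185
finger_force: 58.5
```

```bash
cat > w.py <<'E'
import sys,numpy as np
# cx cy cmdx cmdy a0 a1 step [lead mm radial]
cx,cy,qx,qy,a0,a1,st=map(float,sys.argv[1:8])
n=int(round(abs(a1-a0)/st)); 
print([[round(-(cx+50*np.cos(t)-qx)/1000,3)+0,round((cy+50*np.sin(t)-qy)/1000,3)+0,0] for t in np.radians(np.linspace(a0,a1,n+1)[1:])])
t=np.radians(a1);print("end",cx+50*np.cos(t),cy+50*np.sin(t))
E
python3 w.py 572 -63 579 -115 -81 -201 15
```

```text
[[np.float64(0.012), np.float64(0.002), 0], [np.float64(0.025), np.float64(0.005), 0], [np.float64(0.036), np.float64(0.012), 0], [np.float64(0.046), np.float64(0.021), 0], [np.float64(0.053), np.float64(0.032), 0], [np.float64(0.056), np.float64(0.044), 0], [np.float64(0.057), np.float64(0.057), 0], [np.float64(0.054), np.float64(0.07), 0]]
end 525.3209786751399 -45.08160252273498
```

Emit:
arm_command:
  claw: [-1, -1, -1, -1, -1, -1, -1, -1, -1]
  slide:
    - [0.012, 0.002, 0]
    - [0.025, 0.005, 0]
    - [0.036, 0.012, 0]
    - [0.046, 0.021, 0]
    - [0.053, 0.032, 0]
    - [0.056, 0.044, 0]
    - [0.056, 0.044, 0]
    - [0.056, 0.044, 0]
    - [0.056, 0.044, 0]
  rotation:
    - [0, 0, 0]
    - [0, 0, 0]
    - [0, 0, 0]
    - [0, 0, 0]
    - [0, 0, 0]
    - [0, 0, 0]
    - [0, 0, 0]
    - [0, 0, 0]
    - [0, 0, 0]

```text
t: 11.78
tool_pos: [523.1, -69.2, 149.1]
ee_rot: [[-1.0, -0.002, 0.0], [-0.002, 1.0, 0.001], [-0.0, 0.001, -1.0]]
wrist_force: [-4.3, 2.4, 11.6]
grip_width: 0.183
finger_force: 60.8
```

```bash
sed -i 's/^print(\[\[round(-(cx/print([[round(float(-(cx/; s/-qx)\/1000,3)+0/-qx)\/1000),3)/; s/round((cy/round(float((cy/; s/-qy)\/1000,3)+0/-qy)\/1000),3)/' w.py; python3 w.py 572 -63 523 -71 -171 -261 15
```

```text
[[0.001, 0.013, 0], [-0.002, 0.026, 0], [-0.009, 0.037, 0], [-0.018, 0.047, 0], [-0.029, 0.054, 0], [-0.041, 0.057, 0]]
end 564.1782767479884 -13.615582970243118
```

Emit:
arm_command:
  claw: [-1, -1, -1, -1, -1, -1, -1, -1, -1]
  slide:
    - [0.001, 0.013, 0]
    - [-0.002, 0.026, 0]
    - [-0.009, 0.037, 0]
    - [-0.018, 0.047, 0]
    - [-0.029, 0.054, 0]
    - [-0.041, 0.057, 0]
    - [-0.041, 0.057, 0]
    - [-0.041, 0.057, 0]
    - [-0.041, 0.057, 0]
  rotation:
    - [0, 0, 0]
    - [0, 0, 0]
    - [0, 0, 0]
    - [0, 0, 0]
    - [0, 0, 0]
    - [0, 0, 0]
    - [0, 0, 0]
    - [0, 0, 0]
    - [0, 0, 0]

```text
t: 12.53
tool_pos: [565.9, -13.8, 149.2]
ee_rot: [[-1.0, -0.0, 0.003], [-0.0, 1.0, -0.0], [-0.003, -0.0, -1.0]]
wrist_force: [2.7, -2.7, 4.9]
grip_width: 0.182
finger_force: 60.4
```

```bash
python3 w.py 572.6 -63.5 564 -13.9 97 85 4;python3 w.py 572.6 -63.5 564 -13.9 85 15 14
```

```text
[[-0.006, 0.0, 0], [-0.009, 0.0, 0], [-0.013, 0.0, 0]]
end 576.957787137383 -13.69026509541272
[[-0.025, -0.002, 0], [-0.036, -0.008, 0], [-0.045, -0.016, 0], [-0.052, -0.025, 0], [-0.057, -0.037, 0]]
end 620.8962913144535 -50.559047744873965
```

Emit:
arm_command:
  claw: [-1, -1, -1, -1, -1]
  slide:
    - [-0.006, 0, 0]
    - [-0.01, 0, 0]
    - [-0.013, 0, 0]
    - [-0.013, 0, 0]
    - [-0.013, 0, 0]
  rotation:
    - [0, 0, 0]
    - [0, 0, 0]
    - [0, 0, 0]
    - [0, 0, 0]
    - [0, 0, 0]

```text
t: 12.95
tool_pos: [578.0, -13.7, 149.2]
ee_rot: [[-1.0, -0.0, 0.002], [-0.0, 1.0, -0.0], [-0.002, -0.0, -1.0]]
wrist_force: [0.8, -2.3, 8.7]
grip_width: 0.18
finger_force: 60.9
```

Emit:
arm_command:
  claw: [-1, -1, -1, -1, -1, -1, -1, -1]
  slide:
    - [-0.012, -0.002, 0]
    - [-0.023, -0.008, 0]
    - [-0.032, -0.016, 0]
    - [-0.039, -0.025, 0]
    - [-0.044, -0.037, 0]
    - [-0.044, -0.037, 0]
    - [-0.044, -0.037, 0]
    - [-0.044, -0.037, 0]
  rotation:
    - [0, 0, 0]
    - [0, 0, 0]
    - [0, 0, 0]
    - [0, 0, 0]
    - [0, 0, 0]
    - [0, 0, 0]
    - [0, 0, 0]
    - [0, 0, 0]

```text
t: 13.62
tool_pos: [621.3, -51.4, 149.2]
ee_rot: [[-1.0, 0.001, 0.001], [0.001, 1.0, -0.001], [-0.001, -0.001, -1.0]]
wrist_force: [-3.0, -3.1, 9.0]
grip_width: 0.184
finger_force: 60.5
```

Emit:
arm_command:
  claw: [-1, -1, -1, -1, -1, -1, -1]
  slide:
    - [-0.001, -0.004, 0]
    - [-0.001, -0.008, 0]
    - [-0.002, -0.012, 0]
    - [-0.002, -0.015, 0]
    - [-0.002, -0.018, 0]
    - [-0.002, -0.018, 0]
    - [-0.002, -0.018, 0]
  rotation:
    - [0, 0, 0]
    - [0, 0, 0]
    - [0, 0, 0]
    - [0, 0, 0]
    - [0, 0, 0]
    - [0, 0, 0]
    - [0, 0, 0]

```text
t: 14.2
tool_pos: [622.8, -61.0, 149.1]
ee_rot: [[-1.0, -0.006, -0.001], [-0.006, 1.0, 0.008], [0.001, 0.008, -1.0]]
wrist_force: [-5.7, 16.7, 15.0]
grip_width: 0.182
finger_force: 61.7
```

The wheel has stopped with the handle 2.9° from world x, which is the station's x axis. It is pushing back with 17 N, so this is the closed stop. Now I'll back off two turns.

```bash
python3 w.py 572.6 -63.5 623 -68.9 3 183 15;python3 w.py 572.6 -63.5 522.7 -66.1 183 363 15;python3 w.py 572.6 -63.5 622.5 -60.9 3 183 15
```

```text
[[0.003, 0.021, 0], [0.008, 0.033, 0], [0.017, 0.043, 0], [0.028, 0.05, 0], [0.04, 0.054, 0], [0.053, 0.055, 0], [0.066, 0.053, 0], [0.078, 0.047, 0], [0.088, 0.039, 0], [0.095, 0.028, 0], [0.099, 0.016, 0], [0.1, 0.003, 0]]
end 522.6685232622714 -66.11679781214718
[[-0.002, -0.013, 0], [-0.008, -0.025, 0], [-0.016, -0.035, 0], [-0.027, -0.042, 0], [-0.04, -0.046, 0], [-0.053, -0.047, 0], [-0.065, -0.045, 0], [-0.077, -0.039, 0], [-0.087, -0.031, 0], [-0.094, -0.02, 0], [-0.099, -0.008, 0], [-0.1, 0.005, 0]]
end 622.5314767377287 -60.8832021878528
[[0.002, 0.013, 0], [0.008, 0.025, 0], [0.016, 0.035, 0], [0.027, 0.042, 0], [0.04, 0.046, 0], [0.053, 0.047, 0], [0.065, 0.045, 0], [0.077, 0.039, 0], [0.087, 0.031, 0], [0.094, 0.02, 0], [0.099, 0.008, 0], [0.1, -0.005, 0]]
end 522.6685232622714 -66.11679781214718
```

Emit:
arm_command:
  claw: [-1, -1, -1, -1, -1, -1, -1, -1, -1, -1, -1, -1]
  slide:
    - [0.003, 0.021, 0]
    - [0.008, 0.033, 0]
    - [0.017, 0.043, 0]
    - [0.028, 0.05, 0]
    - [0.04, 0.054, 0]
    - [0.053, 0.055, 0]
    - [0.066, 0.053, 0]
    - [0.078, 0.047, 0]
    - [0.088, 0.039, 0]
    - [0.095, 0.028, 0]
    - [0.099, 0.016, 0]
    - [0.1, 0.003, 0]
  rotation:
    - [0, 0, 0]
    - [0, 0, 0]
    - [0, 0, 0]
    - [0, 0, 0]
    - [0, 0, 0]
    - [0, 0, 0]
    - [0, 0, 0]
    - [0, 0, 0]
    - [0, 0, 0]
    - [0, 0, 0]
    - [0, 0, 0]
    - [0, 0, 0]

```text
t: 15.2
tool_pos: [522.7, -64.4, 149.1]
ee_rot: [[-1.0, -0.002, 0.0], [-0.002, 1.0, 0.002], [-0.0, 0.002, -1.0]]
wrist_force: [-0.6, 3.2, 11.3]
grip_width: 0.184
finger_force: 61.1
```

Emit:
arm_command:
  claw: [-1, -1, -1, -1, -1, -1, -1, -1, -1, -1, -1, -1]
  slide:
    - [-0.002, -0.013, 0]
    - [-0.008, -0.025, 0]
    - [-0.016, -0.035, 0]
    - [-0.027, -0.042, 0]
    - [-0.04, -0.046, 0]
    - [-0.053, -0.047, 0]
    - [-0.065, -0.045, 0]
    - [-0.077, -0.039, 0]
    - [-0.087, -0.031, 0]
    - [-0.094, -0.02, 0]
    - [-0.099, -0.008, 0]
    - [-0.1, 0.005, 0]
  rotation:
    - [0, 0, 0]
    - [0, 0, 0]
    - [0, 0, 0]
    - [0, 0, 0]
    - [0, 0, 0]
    - [0, 0, 0]
    - [0, 0, 0]
    - [0, 0, 0]
    - [0, 0, 0]
    - [0, 0, 0]
    - [0, 0, 0]
    - [0, 0, 0]

```text
t: 16.2
tool_pos: [622.9, -61.3, 149.1]
ee_rot: [[-1.0, 0.001, -0.001], [0.001, 1.0, -0.001], [0.001, -0.001, -1.0]]
wrist_force: [-8.3, -4.3, 14.8]
grip_width: 0.179
finger_force: 61.6
```

Emit:
arm_command:
  claw: [-1, -1, -1, -1, -1, -1, -1, -1, -1, -1, -1, -1]
  slide:
    - [0.002, 0.013, 0]
    - [0.008, 0.025, 0]
    - [0.016, 0.035, 0]
    - [0.027, 0.042, 0]
    - [0.04, 0.046, 0]
    - [0.053, 0.047, 0]
    - [0.065, 0.045, 0]
    - [0.077, 0.039, 0]
    - [0.087, 0.031, 0]
    - [0.094, 0.02, 0]
    - [0.099, 0.008, 0]
    - [0.1, -0.005, 0]
  rotation:
    - [0, 0, 0]
    - [0, 0, 0]
    - [0, 0, 0]
    - [0, 0, 0]
    - [0, 0, 0]
    - [0, 0, 0]
    - [0, 0, 0]
    - [0, 0, 0]
    - [0, 0, 0]
    - [0, 0, 0]
    - [0, 0, 0]
    - [0, 0, 0]

```text
t: 17.2
tool_pos: [522.7, -64.4, 149.1]
ee_rot: [[-1.0, -0.002, 0.001], [-0.002, 1.0, 0.002], [-0.001, 0.002, -1.0]]
wrist_force: [1.0, 3.9, 11.6]
grip_width: 0.179
finger_force: 61.1
```

Emit:
arm_command:
  claw: [-1, -1, -1, -1, -1, -1, -1, -1, -1, -1, -1, -1]
  slide:
    - [-0.002, -0.013, 0]
    - [-0.008, -0.025, 0]
    - [-0.016, -0.035, 0]
    - [-0.027, -0.042, 0]
    - [-0.04, -0.046, 0]
    - [-0.053, -0.047, 0]
    - [-0.065, -0.045, 0]
    - [-0.077, -0.039, 0]
    - [-0.087, -0.031, 0]
    - [-0.094, -0.02, 0]
    - [-0.099, -0.008, 0]
    - [-0.1, 0.005, 0]
  rotation:
    - [0, 0, 0]
    - [0, 0, 0]
    - [0, 0, 0]
    - [0, 0, 0]
    - [0, 0, 0]
    - [0, 0, 0]
    - [0, 0, 0]
    - [0, 0, 0]
    - [0, 0, 0]
    - [0, 0, 0]
    - [0, 0, 0]
    - [0, 0, 0]

```text
t: 18.2
tool_pos: [622.9, -61.3, 149.1]
ee_rot: [[-1.0, 0.001, -0.001], [0.001, 1.0, -0.001], [0.001, -0.001, -1.0]]
wrist_force: [-8.2, -4.4, 14.7]
grip_width: 0.179
finger_force: 61.6
```

Emit:
arm_command:
  claw: [-1, -1, -1, -1, -1]
  slide:
    - [0, 0, 0]
    - [0, 0, 0]
    - [0, 0, 0]
    - [0, 0, 0]
    - [0, 0, 0]
  rotation:
    - [0, 0, 0]
    - [0, 0, 0]
    - [0, 0, 0]
    - [0, 0, 0]
    - [0, 0, 0]

```text
t: 18.62
tool_pos: [622.7, -59.5, 149.1]
ee_rot: [[-1.0, -0.001, -0.001], [-0.001, 1.0, 0.002], [0.001, 0.002, -1.0]]
wrist_force: [-4.6, 1.8, 13.6]
grip_width: 0.182
finger_force: 61.9
```

The handle is 1.5 mm past the stop position, about 1.7°. I'll trim it back slightly.

Emit:
arm_command:
  claw: [-1, -1, -1, -1, -1]
  slide:
    - [0, -0.001, 0]
    - [0, -0.002, 0]
    - [0, -0.002, 0]
    - [0, -0.002, 0]
    - [0, -0.002, 0]
  rotation:
    - [0, 0, 0]
    - [0, 0, 0]
    - [0, 0, 0]
    - [0, 0, 0]
    - [0, 0, 0]

```text
t: 19.03
tool_pos: [622.8, -61.8, 149.1]
ee_rot: [[-1.0, -0.001, -0.0], [-0.001, 1.0, 0.001], [0.0, 0.001, -1.0]]
wrist_force: [-3.7, 1.6, 12.1]
grip_width: 0.184
finger_force: 61.8
```

Emit:
arm_command:
  claw: [-1, -1, -1, -1, -1, -1]
  slide:
    - [0, 0.001, 0]
    - [0, 0.001, 0]
    - [0, 0.001, 0]
    - [0, 0.001, 0]
    - [0, 0.001, 0]
    - [0, 0.001, 0]
  rotation:
    - [0, 0, 0]
    - [0, 0, 0]
    - [0, 0, 0]
    - [0, 0, 0]
    - [0, 0, 0]
    - [0, 0, 0]

```text
t: 19.53
tool_pos: [622.8, -61.7, 149.2]
ee_rot: [[-1.0, -0.0, -0.0], [-0.0, 1.0, 0.0], [0.0, 0.0, -1.0]]
wrist_force: [-3.3, -0.6, 12.7]
grip_width: 0.181
finger_force: 61.6
```

```bash
python3 - <<'E'
from h import *
T=cam("top");S=cam("scene");o=arm.get_obs(); print(o["t"],o["tool_pos"],o["wrist_force"],o["grip_width"],o["finger_force"])
save(np.hstack([cv2.resize(T[0],(400,250)),cv2.resize(S[0],(400,250))]),"end.png")
E
```

```text
19.6333 [622.80638619 -61.67361906 149.13972966] [-3.21290873 -0.43183029 12.53719612] 0.18282918306855594 61.60878539085388
```

View pics/end.png

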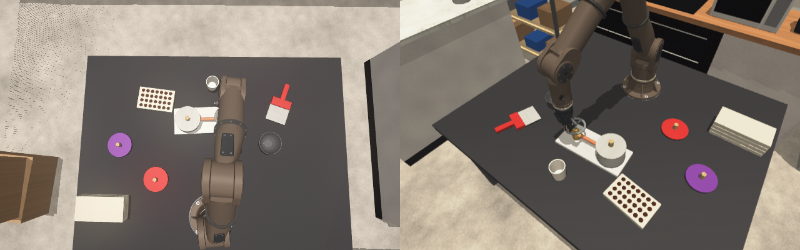

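Emit:
arm_command:
  claw: [-1, -1, -1, -1, -1, -1, -1, -1, -1, -1]
  slide:
    - [0, 0.001, 0]
    - [0, 0.0015, 0]
    - [0, 0.0015, 0]
    - [0, 0.001, 0]
    - [0, 0.001, 0]
    - [0, 0.001, 0]
    - [0, 0.001, 0]
    - [0, 0.001, 0]
    - [0, 0.001, 0]
    - [0, 0.001, 0]
  rotation:
    - [0, 0, 0]
    - [0, 0, 0]
    - [0, 0, 0]
    - [0, 0, 0]
    - [0, 0, 0]
    - [0, 0, 0]
    - [0, 0, 0]
    - [0, 0, 0]
    - [0, 0, 0]
    - [0, 0, 0]

```text
t: 20.47
tool_pos: [622.8, -60.8, 149.1]
ee_rot: [[-1.0, 0.0, -0.0], [0.0, 1.0, 0.0], [0.0, 0.0, -1.0]]
wrist_force: [-3.4, -0.8, 11.9]
grip_width: 0.182
finger_force: 61.6
```

The handle is back at the stop angle plus two turns, with almost no sideways force and a firm grip. The final view shows the lid seated and the bystanders where they were.

```bash
python3 -c "
from cell import arm
print(arm.hand_in())"
```

```text
the job is handed in; nothing more can be done
None
```

I seated the lid on the kettle and let go, closed the valve to its stop, backed it off two turns (within about 1° by my reading), and handed the job in at about 20.5 s, still gripping the handle.

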